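Scan and set the pressure relief valve

ROBOT

A 6-joint arm with a two-finger parallel gripper is mounted at the origin on the work surface. World frame = base frame: x ahead of the robot, y to its left, z up, the work surface at z = 0. Lengths are in m, angles in rad, forces in N, time in s.
With the tool pointing down it reaches from about 0.35 to 0.775 m from the base axis. Payload 7.3 kg.
Tool frame: the origin (TCP) lies at the very end of the fingers, on their centre line; the grasp point (between the pads) lies 19 mm behind it (robot.pinch_z is the distance from the TCP to the grasp point, in m); z points along the fingers, y is the line along which they close (so a half turn about z gives the same grasp; the last joint's range is limited). The gripper opens to 92 mm and grips with 3 to 60 N. Pads are 19 mm wide; open, the fingers measure 130 mm over their backs; the gripper's body (75 mm by 190 mm) begins 47 mm behind the grasp point.
Start: joints at [1.098, 0.342, 1.524, -0, 1.275, -0.146], TCP at [0.169, 0.497, 0.191] pointing down, gripper open.
Joint ranges: [-2.53, 2.53], [-0.77, 2.02], [0.04, 2.7], [-1, 4.14], [0.28, 2.66], [-3.11, 3.11]. Speed limits (rad/s): [2.57, 2.57, 3.14, 3.14, 3.14, 3.14].

INTERFACE

Orientations are given as [roll, pitch, yaw] about the fixed x, y, z axes, in that order (R = Rz(yaw) Ry(pitch) Rx(roll)).
In Python, from cell import robot gives the robot as it stands.
- The arm moves only by the tool move_arm, never from a script. Its argument "motion" is a list of rows, each a list of 6 numbers: the shift along the tool's x, y, z in units of 0.1 m (1.0 is 0.1 m), then the turn, a rotation vector about the tool's x, y, z in units of pi rad (1.0 is pi rad). In form: [[dx, dy, dz, rx, ry, rz], ...]. A call has 1 to 12 rows; each row is the pose to reach, as a shift and turn from the pose commanded when the call began, along the tool's axes at that moment, turning the shorter way round; what a row does not reach only later rows make up. A row lasts 1/8 s, in which the tool goes at most 62.5 mm and 10.7 degrees, less where a joint would pass 70% of its speed; a pose out of reach is approached as far as the arm can. A call with a number of a shift or a turn outside -1 to 1 is refused whole. A call with a gripper value outside its range is refused whole. "fingers" is the opening, from -1 (shut) to 1 (fully open), set as the call begins (left out, the last holds). The fingers move at their own pace and stop on an object; "newtons" is the grip in N (left out, the last holds). Time passes only in rows, so rows that repeat a pose let the fingers close. It gives the time, the measured TCP pose, the force, the opening and the grip force at its end, in the units of the state.
- robot.observe(): the state, without advancing time (a new reading comes with each control period).
- robot.read_camera(name): name is "scene" or "top"; returns a dict with "image" (420x560x3 uint8, red, green, blue), "range_z" (420x560 float32, m along the optical axis (not along the pixel's ray), 0 where there is no reading), "vfov" (degrees; the focal length in pixels is half the picture's height over the tangent of half this angle, whatever the lens; pixels are square), "cx", "cy" (the principal point, pixels), "extrinsics" (4x4, takes a point from camera to world coordinates). Camera axes: x right, y up, looking along -z (the intrinsics and any distortion apply to the point x, -y, -z); pixel columns grow to the right and rows downward; lengths in m; the calibration is good to about 2 mm. A picture is of the moment at which its call begins.
- robot.hand_in(): hands the job in; it is judged then, once.
The state is a dict: "time": time; "qpos": joint angles; "qvel": joint speeds; "joint_efforts": joint torques, N m; "tool_pos": TCP position; "tool_rot": TCP orientation; "contact_force": force on the tool from outside, world axes, zero at the start; "torque": the same for the moment, N m; "opening": finger opening in m; "grip_force": force on a finger pad.
Only numpy, scipy, OpenCV 4.12 (cv2) and the standard library are available. Lean on these libraries where they do the work, as an engineer would, in place of code of your own. Each camera call takes 0.05 s, during which the arm holds its last target. There are 200 camera calls.

TASK

Log the brass relief valve by holding the stick scanner over the barcode tag on the valve's plate, window pointing straight down at the middle of the tag from about 6 cm, steady for a good second; then stand the scanner back in its holster, window down, and let go of it. Next, with the upright crank handle on the handwheel, close the valve (clockwise seen from above) until it comes to its stop, then open it exactly two full turns from the stop. Finish still gripping the crank handle, the wheel at rest at two turns, and leave the loose parts lying around alone.

Things in the scene. Friction and masses are not known exactly. Their poses are not given: they have to be found in the camera images.
- handwheel (a joint): angle of the valve's handwheel in rad: 0 = closed, against the hard stop; grows as it opens, anticlockwise seen from above; two full turns open = 12.57; it can open to 22 rad. The wheel does not rise as it turns. Turning it takes about 0.12 N m (3 N at the crank handle) all the way, and it stays where it is left. It starts somewhere between 1.6 and 5.6 rad open.
- wheel_centre (a point): centre of the dark steel handwheel (94 mm outer diameter, 10 mm thick rim, three spokes), on its vertical axis, at mid-thickness of the rim, 84 mm above the shelf. The frame is the valve's: z up along the axis; at joint value 0 the crank handle stands in the direction of the frame's +x from here, at value q it is turned by q anticlockwise from there. The hub rises only 11 mm above this point. The valve is bolted down and does not move.
- crank_grip: black upright round crank handle on the rim of the handwheel, 20 mm in diameter, 50 mm tall, origin at its middle, 42 mm from the wheel axis and 35 mm above the wheel's centre (119 mm above the shelf). It spins freely on its own vertical pin, so a gripper that pinches it need not turn with the wheel.
- tag (a point): middle of the white barcode tag (30 x 44 mm) lying flat on the aluminium valve plate, 12.5 mm above the shelf, 115 mm from the wheel axis in the direction of the -y axis of the valve's frame; z up. The plate is 90 x 230 x 12 mm, its end is 50 mm beyond the tag's middle.
- scanner: loose stick scanner, 120 mm tall, about 0.13 to 0.25 kg: a grey square grip 28 mm (along its x) by 26 mm (along its y), above a black head of 40 x 30 x 40 mm. It stands window down. The origin is the place to grip it: on its axis, 85 mm above the window and 35 mm below its top; z up, out of the top.
- scan_window (a point): middle of the scanner's window, on its underside, 85 mm below the origin of the scanner; the scanner looks out of it along its own -z.
- holster: fixed grey holster for the scanner, an open box of 60 x 50 mm outside, 52 x 42 mm inside (long side along its x), walls 40 mm high, inner floor 4 mm above the shelf; origin at the centre of its underside, on the shelf. The scanner stands in it loosely, the long side of its head along the holster's long side.
- adapter: bystander: orange plastic torque adapter, 40 mm across, 62 mm tall, origin under its base
- sleeve_a: bystander: stainless injector sleeve standing up, 30 mm across, 60 mm tall, origin under its base
- sleeve_b: bystander: stainless injector sleeve standing up, 30 mm across, 60 mm tall, origin under its base
- test_plug: bystander: black rubber test plug, 34 mm across, 36 mm tall, origin under its base
Not all that is in view belongs to the job. What is shaped like the part that bears handwheel but blue is not meant.

How it is judged:
By the outcome, as a careful person would: the job done as asked, in the order asked, and still so for the second after the job is handed in, while the arm keeps its last pose, push and grip.
It also fails if it takes over 72 s, if anything falls off the work surface, if the arm or the gripper's body presses on something with over 40 N, if the wrist force passes 120 N, or if a joint passes its speed limit or range.

## Working session

There is one attempt and no reset: what is moved stays moved. The work goes in short steps, Python scripts to look and compute and a tool call to move; the robot and the scene stay as the last step left them, time stands still between calls to the robot, and variables do not carry over. Pictures are saved under pics/ and viewed, at most 10 in all, crops included, and the job is handed in when it is done.

Besides the shell and the picture viewer there is one more tool, called after "Emit:" as name(argument=value, ...), one argument or row to a line, values as JSON. move_arm: Moves the arm, as the interface text tells. Shifts and turns lie within -1 to 1; 1 stands for 0.1 m of shift or pi rad of turn. Its arguments: {"type":"object","properties":{"motion":{"type":"array"},"fingers":{"type":"number"},"newtons":{"type":"number"}},"required":["motion"]}

```bash
mkdir -p pics; ls; cat > h.py <<'E'
import numpy as np, cv2
from cell import robot
def cam(n):
    c=robot.read_camera(n); im=c["image"]; H=im.shape[0]
    c["f"]=H/2/np.tan(np.radians(c["vfov"])/2); return c
def pts(c):
    z=c["range_z"]; v,u=np.mgrid[:z.shape[0],:z.shape[1]]
    P=np.stack([(u-c["cx"])/c["f"]*z,-(v-c["cy"])/c["f"]*z,-z],-1)
    E=c["extrinsics"]; return P@E[:3,:3].T+E[:3,3]
def ray(c,u,v,h):
    E=c["extrinsics"]; d=E[:3,:3]@np.array([(u-c["cx"])/c["f"],-(v-c["cy"])/c["f"],-1]); o=E[:3,3]
    return o+d*(h-o[2])/d[2]
def save(c,n): cv2.imwrite("pics/"+n+".png",c["image"][...,::-1])
E
python3 - <<'E'
from h import *
for n in("scene","top"):
    c=cam(n); save(c,n+"0"); np.save(n+"0.npy",pts(c)); print(n,c["f"],c["cx"],c["cy"],{k:v for k,v in c.items() if k not in("image","range_z")})
print(robot.observe())
E
```

```text
pics
scene 410.57365102324974 276.8898923049564 209.05689051366244 {'vfov': 54.177624793144716, 'cx': 276.8898923049564, 'cy': 209.05689051366244, 'extrinsics': array([[-0.31143318, -0.77267458,  0.55315763,  1.01305088],
       [ 0.95011961, -0.24290188,  0.1956308 ,  0.20308002],
       [-0.01679592,  0.58649183,  0.80978098,  0.73053398],
       [ 0.        ,  0.        ,  0.        ,  1.        ]]), 'f': np.float64(410.57365102324974)}
top 388.8509189098577 281.5406891235266 214.64396595617245 {'vfov': 56.742770648897434, 'cx': 281.5406891235266, 'cy': 214.64396595617245, 'extrinsics': array([[-1.16877101e-02,  9.85981551e-01, -1.66444522e-01,
         4.41634468e-01],
       [-9.99931365e-01, -1.13891539e-02,  2.74813664e-03,
         2.02653248e-02],
       [ 8.13949750e-04,  1.66465217e-01,  9.86046991e-01,
         8.79489430e-01],
       [ 0.00000000e+00,  0.00000000e+00,  0.00000000e+00,
         1.00000000e+00]]), 'f': np.float64(388.8509189098577)}
{'time': 0.1, 'qpos': array([ 1.09800144e+00,  3.42640444e-01,  1.52487045e+00, -4.77043518e-06,
        1.27539101e+00, -1.46011139e-01]), 'qvel': array([ 6.25688044e-04, -1.24912236e-03, -2.27138242e-03, -1.32420127e-03,
       -1.15809915e-03,  2.42567548e-05]), 'joint_efforts': array([ 2.42058122e-03, -4.32007957e+01, -2.44695747e+01,  7.19857193e-02,
        5.24943019e-02, -3.38299492e-05]), 'tool_pos': array([0.16833396, 0.49687682, 0.19053884]), 'tool_rot': array([-3.14029667e+00, -1.85972835e-04,  2.81481017e+00]), 'contact_force': array([ 0.58651805, -0.66002454,  0.38840046]), 'torque': array([ 0.00967347, -0.06673065,  0.0339426 ]), 'grip_force': 0.0, 'opening': 0.09215771197799569}
```

View pics/top0.png

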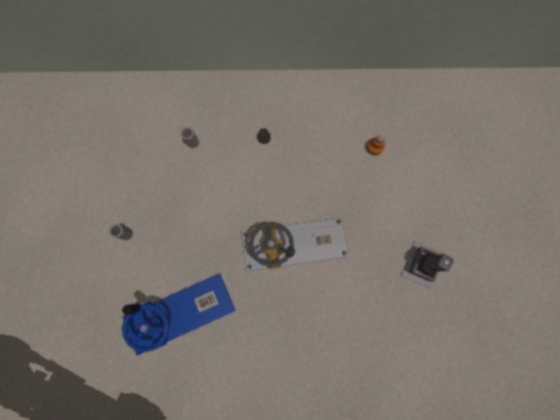

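View pics/scene0.png

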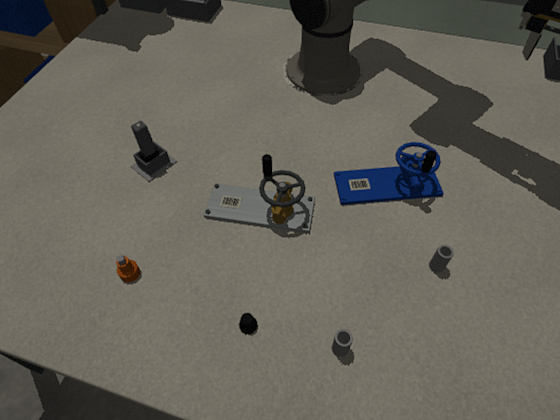

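In the top view two valves could be meant: the steel wheel at (270,243) with its tag at (323,240), and the blue one at (145,325). The steel one on the aluminium plate fits the description. The scanner's top is at (446,263) and the holster at (422,266). Next I measure these and confirm them in one crop.

```bash
python3 - <<'E'
from h import *
c=cam("top"); s=cam("scene")
crop=np.hstack([cv2.resize(c["image"][200:290,225:465],(720,270),interpolation=cv2.INTER_CUBIC)])
cr2=cv2.resize(s["image"][110:240,110:330],(508,300),interpolation=cv2.INTER_CUBIC)
o=np.zeros((570,720,3),np.uint8);o[:270]=crop;o[270:,:508]=cr2
cv2.imwrite("pics/crop.png",np.clip(o[...,::-1]*1.6,0,255).astype(np.uint8))
P=pts(c);Q=pts(s)
def show(P,pts_):
    for u,v in pts_: print((u,v),P[v,u].round(4))
show(P,[(270,243),(290,252),(323,240),(446,263),(422,266),(340,222),(246,266),(300,300)])
show(Q,[(267,158),(230,201),(139,125),(300,300)])
# tag bounding: bright in plate region
for nm,C,PP in(("top",c,P),("scene",s,Q)):
    ok=(C["range_z"]>0)
    m=ok&(PP[...,2]>.095)&(PP[...,2]<.2)&(PP[...,0]>.25)&(PP[...,0]<.7)&(PP[...,1]>-.5)&(PP[...,1]<.2)
    n,l,st,ce=cv2.connectedComponentsWithStats(m.astype(np.uint8))
    for i in range(1,n):
        if st[i,4]>8: print(nm,"high",st[i],ce[i].round(1),np.median(PP[l==i],0).round(4),PP[l==i].min(0).round(4),PP[l==i].max(0).round(4))
    m=ok&(PP[...,2]>.076)&(PP[...,2]<.093)&(abs(PP[...,0]-.41)<.12)&(abs(PP[...,1]-.03)<.1)
    q=PP[m]; A=np.c_[2*q[:,:2],np.ones(len(q))]
    (uu,vv),r=cv2.minEnclosingCircle(np.argwhere(m)[:,::-1].astype(np.float32)); print(nm,"wheel",len(q),q[:,:2].min(0),q[:,:2].max(0),uu,vv,r,ray(C,uu,vv,.089))
    m=ok&(PP[...,2]>.006)&(PP[...,2]<.02)&(abs(PP[...,0]-.41)<.12)&(abs(PP[...,1]+.03)<.16)
    q=PP[m][:,:2].astype(np.float32); print(nm,"plate",cv2.minAreaRect(q))
    m=ok&(PP[...,2]>.03)&(PP[...,2]<.046)&(abs(PP[...,0]-.38)<.08)&(abs(PP[...,1]+.33)<.1)
    q=PP[m][:,:2].astype(np.float32); print(nm,"holster rim",len(q),cv2.minAreaRect(q))
E
```

```text
(270, 243) [0.516  0.042  0.0968]
(290, 252) [0.4941 0.0031 0.1445]
(323, 240) [ 0.5292 -0.074   0.0143]
(446, 263) [ 0.4708 -0.2981  0.1242]
(422, 266) [ 0.4682 -0.2807  0.0428]
(340, 222) [ 0.5691 -0.1132  0.016 ]
(246, 266) [0.4737 0.0977 0.013 ]
(300, 300) [ 0.3982 -0.0207  0.0009]
(267, 158) [0.5036 0.0056 0.1459]
(230, 201) [ 0.5329 -0.0753  0.0128]
(139, 125) [ 0.4765 -0.2961  0.1256]
(300, 300) [ 7.026e-01  1.344e-01 -3.000e-04]
top high [268 242   6   4  14] [270.4 243.1] [0.5161 0.042  0.0959] [0.5122 0.036  0.0951] [0.5182 0.0461 0.0977]
top high [285 246  10  11  95] [289.6 251.1] [0.496  0.0032 0.1431] [ 0.487  -0.0054  0.1092] [0.5059 0.0125 0.1463]
top high [432 254  22  17 275] [442.7 262.1] [ 0.4728 -0.293   0.1223] [ 0.4575 -0.3133  0.0952] [ 0.4898 -0.2809  0.1265]
top wheel 501 [ 0.47029844 -0.00480447] [0.52979397 0.087311  ] 270.6699523925781 244.82411193847656 22.845294952392578 [0.51304482 0.04091001 0.089     ]
top plate ((0.4962417483329773, 0.023008227348327637), (0.1305755078792572, 0.29372453689575195), 24.692867279052734)
top holster rim 130 ((0.45405495166778564, -0.28665173053741455), (0.05047863349318504, 0.020114148035645485), 70.36363983154297)
scene high [131 121  19  20 250] [139.6 130.6] [ 0.4828 -0.2935  0.1176] [ 0.4636 -0.3155  0.0952] [ 0.4945 -0.282   0.1272]
scene high [262 155  10  22 201] [266.5 165.2] [0.5068 0.0048 0.1286] [ 0.492  -0.0057  0.0956] [0.5117 0.0122 0.1459]
scene wheel 471 [ 0.47368975 -0.00669794] [0.52998179 0.08609828] 281.5582580566406 187.97572326660156 22.64470100402832 [0.52245778 0.04077567 0.089     ]
scene plate ((0.4984265863895416, 0.022819310426712036), (0.12683239579200745, 0.289362370967865), 25.225980758666992)
scene holster rim 42 ((0.4556782841682434, -0.285750150680542), (0.04609386622905731, 0.011586791835725307), 68.17435455322266)
```

View pics/crop.png

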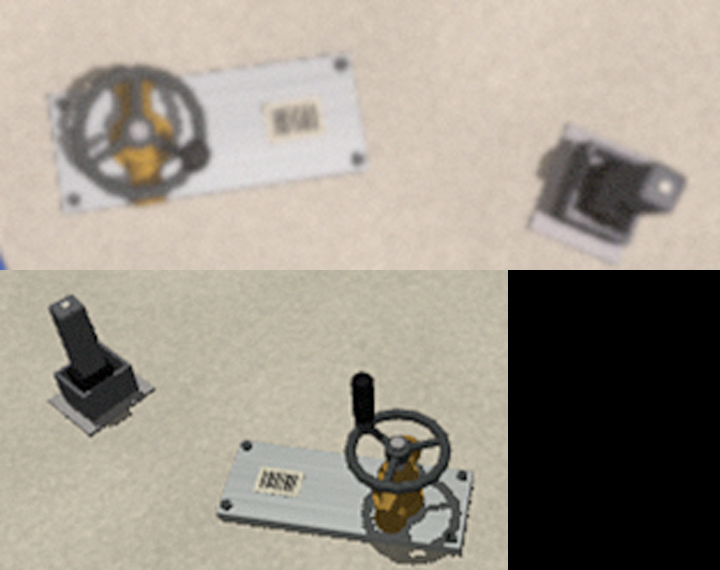

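The crop confirms the steel valve (crank grip at about (290,251) in the top view), its tag, and the scanner standing in the holster. Now I repeat the measurements with the right regions.

```bash
cat > m.py <<'E'
from h import *
for nm in("top","scene"):
    C=cam(nm);PP=pts(C);X,Y,Z=PP[...,0],PP[...,1],PP[...,2]; ok=C["range_z"]>0
    m=ok&(Z>.08)&(Z<.093)&(np.hypot(X-.514,Y-.041)<.07)
    q=PP[m];q=q[np.hypot(q[:,0]-.514,q[:,1]-.041)>.03]
    A=np.c_[2*q[:,:2],np.ones(len(q))];s=np.linalg.lstsq(A,(q[:,:2]**2).sum(1),rcond=None)[0]
    print(nm,"wheel",len(q),s[:2].round(4),np.sqrt(s[2]+s[0]**2+s[1]**2).round(4),cv2.minAreaRect(q[:,:2].astype(np.float32))[0], "z",np.median(q[:,2]))
    hsv=cv2.cvtColor(C["image"],cv2.COLOR_RGB2HSV)
    m=ok&(Z>.008)&(Z<.018)&(abs(X-.52)<.1)&(abs(Y+.02)<.17)
    m=cv2.morphologyEx(m.astype(np.uint8),cv2.MORPH_OPEN,np.ones((3,3)))
    n,l,st,_=cv2.connectedComponentsWithStats(m)
    i=1+st[1:,4].argmax();r=cv2.minAreaRect(PP[l==i][:,:2].astype(np.float32));print("plate",st[i,4],r)
    # tag: by yellow-ish/white pixels on plate, dark code
    m=(l==i)|False; hull=cv2.fillConvexPoly(np.zeros(m.shape,np.uint8),cv2.convexHull(np.argwhere(l==i)[:,::-1].astype(np.int32)),1)
    t=(hull>0)&(np.hypot(X-.53,Y+.075)<.04)
    im=C["image"].astype(int); warm=t&((im[...,0]-im[...,2])>12)
    u=np.argwhere(warm)[:,::-1].astype(np.float32); 
    if len(u)>5:
        rr=cv2.minAreaRect(u); w=np.array([ray(C,a,b,.0125)[:2] for a,b in u],np.float32); print("tag",len(u),rr[0],ray(C,*rr[0],.0125),cv2.minAreaRect(w))
    m=ok&(Z>.117)&(Z<.13)&(np.hypot(X-.473,Y+.297)<.04)
    q=PP[m];r=cv2.minAreaRect(q[:,:2].astype(np.float32));print("scanner top",len(q),r,"z",np.median(q[:,2]))
    m=ok&(Z>.032)&(Z<.046)&(np.hypot(X-.473,Y+.297)<.06)
    q=PP[m];r=cv2.minAreaRect(q[:,:2].astype(np.float32));print("holster rim",len(q),r,np.median(q[:,2]))
    m=ok&(Z>.137)&(np.hypot(X-.514,Y-.041)<.07)
    q=PP[m];print("crank top",len(q),(q.min(0)+q.max(0))/2,q.mean(0),q.min(0),q.max(0))
E
python3 m.py
```

```text
top wheel 591 [0.5157 0.0405] 0.0413 (0.5163424015045166, 0.04074104502797127) z 0.08788847467814598
plate 2121 ((0.5279470682144165, -0.05071598291397095), (0.09010452032089233, 0.1454675793647766), 7.175117492675781)
tag 191 (322.4729919433594, 239.33782958984375) [ 0.53089687 -0.07307103  0.0125    ] ((0.530934751033783, -0.07306372374296188), (0.028336362913250923, 0.0423424057662487), 8.774666786193848)
scanner top 197 ((0.47331857681274414, -0.2974570691585541), (0.025438759475946426, 0.028099961578845978), 57.224449157714844) z 0.12327562059135855
holster rim 313 ((0.4738207459449768, -0.2952660918235779), (0.051279325038194656, 0.06037675589323044), 66.1237564086914) 0.03953044601276212
crank top 85 [0.49642094 0.0039094  0.14271056] [0.49669124 0.00362732 0.14320156] [ 0.48692202 -0.00467296  0.13776929] [0.50591986 0.01249176 0.14765183]
scene wheel 596 [0.5212 0.0404] 0.041 (0.5201233625411987, 0.03969582915306091) z 0.0877804820315154
plate 2040 ((0.5298405289649963, -0.04361145198345184), (0.09268942475318909, 0.16227774322032928), 7.948282241821289)
tag 119 (230.52389526367188, 201.2969207763672) [ 0.53310737 -0.07403962  0.0125    ] ((0.5329682230949402, -0.07412192225456238), (0.029063183814287186, 0.04306689277291298), 9.06363296508789)
scanner top 130 ((0.47743692994117737, -0.2997715175151825), (0.028368894010782242, 0.027318496257066727), 63.81510543823242) z 0.1231988937083166
holster rim 320 ((0.4781125783920288, -0.29682856798171997), (0.052821848541498184, 0.06064331904053688), 66.54125213623047) 0.03912641721366128
crank top 74 [0.50247054 0.00296836 0.14228235] [0.50289149 0.00360839 0.14221653] [ 0.49339313 -0.00640434  0.13701723] [0.51154795 0.01234107 0.14754748]
```

Emit:
move_arm(
  motion=[
    [-0.29,-0.2,-0.1,0,0,0],
    [-0.58,-0.41,-0.2,0,0,0],
    [-0.875,-0.62,-0.3,0,0,0],
  ],
  fingers=1,
)

```text
time: 0.68
tool_pos: [0.2319, 0.4095, 0.2214]
tool_rot: [3.142, 0.0, 2.815]
contact_force: [-0.2, 1.1, 0.3]
opening: 0.0919
grip_force: 0.0
```

Emit:
move_arm(
  motion=[
    [-0.29,-0.2,0,0,0,0],
    [-0.58,-0.41,0,0,0,0],
    [-0.875,-0.62,0,0,0,0],
  ],
)

```text
time: 1.05
tool_pos: [0.295, 0.3226, 0.2212]
tool_rot: [3.141, 0.0, 2.815]
contact_force: [-0.3, -0.2, -0.8]
opening: 0.0918
grip_force: 0.0
```

Emit:
move_arm(
  motion=[
    [-0.29,-0.2,0,0,0,0],
    [-0.58,-0.41,0,0,0,0],
    [-0.875,-0.62,0,0,0,0],
  ],
)

```text
time: 1.42
tool_pos: [0.358, 0.2358, 0.2212]
tool_rot: [3.141, 0.0, 2.815]
contact_force: [0.0, -0.3, -0.7]
opening: 0.0919
grip_force: 0.0
```

Emit:
move_arm(
  motion=[
    [-0.29,-0.2,0,0,0,0],
    [-0.58,-0.41,0,0,0,0],
    [-0.875,-0.62,0,0,0,0],
  ],
)

```text
time: 1.8
tool_pos: [0.4209, 0.149, 0.2212]
tool_rot: [3.141, 0.0, 2.815]
contact_force: [-0.1, 0.3, -0.3]
opening: 0.0915
grip_force: 0.0
```

Emit:
move_arm(
  motion=[
    [-0.13,-0.27,0,0,0,0],
    [-0.26,-0.54,0,0,0,0],
    [-0.39,-0.81,0,0,0,0],
  ],
)

```text
time: 2.17
tool_pos: [0.4313, 0.0598, 0.2211]
tool_rot: [3.141, 0.0, 2.815]
contact_force: [-0.3, -1.0, 0.2]
opening: 0.0919
grip_force: 0.0
```

Emit:
move_arm(
  motion=[
    [-0.13,-0.27,0,0,0,0],
    [-0.26,-0.54,0,0,0,0],
    [-0.39,-0.81,0,0,0,0],
  ],
)

```text
time: 2.55
tool_pos: [0.4423, -0.0294, 0.2211]
tool_rot: [3.141, 0.0, 2.815]
contact_force: [0.4, 0.1, 0.2]
opening: 0.0916
grip_force: 0.0
```

Emit:
move_arm(
  motion=[
    [-0.13,-0.27,0,0,0,0],
    [-0.26,-0.54,0,0,0,0],
    [-0.39,-0.81,0,0,0,0],
  ],
)

```text
time: 2.92
tool_pos: [0.4532, -0.1187, 0.2211]
tool_rot: [3.141, 0.0, 2.815]
contact_force: [-0.1, -0.3, 0.0]
opening: 0.0914
grip_force: 0.0
```

Emit:
move_arm(
  motion=[
    [-0.13,-0.27,0,0,0,0],
    [-0.26,-0.54,0,0,0,0],
    [-0.39,-0.81,0,0,0,0],
  ],
)

```text
time: 3.3
tool_pos: [0.4641, -0.2079, 0.2211]
tool_rot: [3.141, -0.0, 2.815]
contact_force: [0.1, 1.0, 0.5]
opening: 0.0918
grip_force: 0.0
```

Emit:
move_arm(
  motion=[
    [-0.13,-0.27,0,0,0,0.01],
    [-0.26,-0.54,0,0,0,0.02],
    [-0.39,-0.81,0,0,0,0.028],
    [-0.39,-0.81,0,0,0,0.028],
  ],
)

```text
time: 3.8
tool_pos: [0.4748, -0.2977, 0.2205]
tool_rot: [3.142, -0.001, 2.725]
contact_force: [-1.2, 0.5, -0.1]
opening: 0.0918
grip_force: 0.0
```

```bash
python3 - <<'E'
from h import *
s=cam("scene"); t=cam("top")
o=np.hstack([cv2.resize(c["image"][a:a+120,b:b+160],(400,300)) for c,a,b in((s,70,70),(t,200,350))])
cv2.imwrite("pics/a.png",np.clip(o[...,::-1]*1.5,0,255).astype(np.uint8))
print(robot.observe()["tool_pos"],robot.observe()["tool_rot"],robot.observe()["qpos"])
E
```

```text
[ 0.47481896 -0.29573472  0.22075047] [ 3.14089456e+00 -8.84527150e-04  2.72669347e+00] [-6.94321487e-01  3.85905884e-01  1.37513133e+00  4.34825475e-04
  1.38159822e+00 -1.85030032e+00]
```

View pics/a.png

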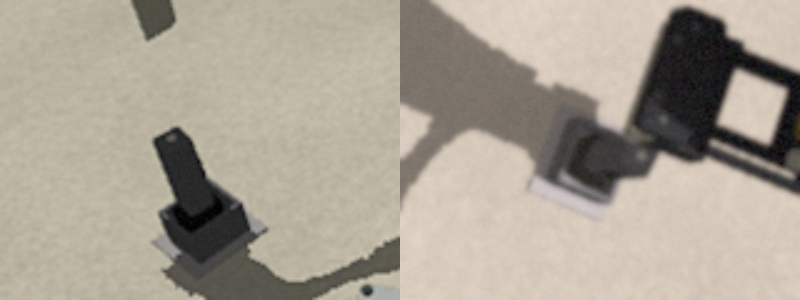

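The scene crop shows a finger above the scanner, which stands upright in its holster. I descend and grip.

Emit:
move_arm(
  motion=[
    [0,0,0.3,0,0,0],
    [0,0,0.6,0,0,0],
    [0,0,0.9,0,0,0],
    [0,0,1.0,0,0,0],
  ],
)

```text
time: 4.4
tool_pos: [0.4743, -0.2944, 0.1197]
tool_rot: [3.14, -0.003, 2.728]
contact_force: [-0.1, -0.1, 0.1]
opening: 0.0918
grip_force: 0.0
```

Emit:
move_arm(
  motion=[
    [0,0,0.2,0,0,0],
    [0,0,0.4,0,0,0],
    [0,0,0.51,0,0,0],
    [0,0,0.51,0,0,0],
  ],
)

```text
time: 4.9
tool_pos: [0.4751, -0.2958, 0.0701]
tool_rot: [3.141, -0.0, 2.727]
contact_force: [0.3, 0.7, 1.3]
opening: 0.0919
grip_force: 0.0
```

Emit:
move_arm(
  motion=[
    [0,0,0,0,0,0],
    [0,0,0,0,0,0],
    [0,0,0,0,0,0],
    [0,0,0,0,0,0],
    [0,0,0,0,0,0],
    [0,0,0,0,0,0],
    [0,0,0,0,0,0],
    [0,0,0,0,0,0],
  ],
  fingers=-1,
  newtons=30,
)

```text
time: 5.9
tool_pos: [0.4751, -0.2962, 0.07]
tool_rot: [3.142, -0.0, 2.727]
contact_force: [0.5, 0.4, -0.3]
opening: 0.0261
grip_force: 28.6
```

Emit:
move_arm(
  motion=[
    [0,0,-0.15,0,0,0],
    [0,0,-0.35,0,0,0],
    [0,0,-0.6,0,0,0],
    [0,0,-0.9,0,0,0],
    [0,0,-0.9,0,0,0],
  ],
)

```text
time: 6.52
tool_pos: [0.4763, -0.2971, 0.163]
tool_rot: [-3.14, 0.006, 2.727]
contact_force: [-0.9, -0.4, -2.2]
opening: 0.0267
grip_force: 28.6
```

Emit:
move_arm(
  motion=[
    [0.03,0.15,0,0,0,0],
    [0.06,0.35,0,0,0,0],
    [0.09,0.55,0,0,0,0],
    [0.12,0.755,0,0,0,0],
  ],
)

```text
time: 7.02
tool_pos: [0.4948, -0.2202, 0.1597]
tool_rot: [3.141, -0.001, 2.728]
contact_force: [0.8, 0.1, -1.4]
opening: 0.0265
grip_force: 28.6
```

Emit:
move_arm(
  motion=[
    [0.03,0.19,0,0,0,0],
    [0.06,0.38,0,0,0,0],
    [0.09,0.57,0,0,0,0],
    [0.12,0.755,0,0,0,0],
  ],
)

```text
time: 7.52
tool_pos: [0.5143, -0.1471, 0.1602]
tool_rot: [3.141, 0.0, 2.727]
contact_force: [0.0, 0.4, -2.5]
opening: 0.0262
grip_force: 28.6
```

Emit:
move_arm(
  motion=[
    [0.03,0.19,0,0,0,0],
    [0.06,0.38,0.05,0,0,0],
    [0.09,0.57,0.1,0,0,0],
    [0.12,0.7,0.17,0,0,0],
    [0.125,0.755,0.21,0,0,0],
    [0.125,0.755,0.21,0,0,0],
  ],
)

```text
time: 8.28
tool_pos: [0.5328, -0.074, 0.1386]
tool_rot: [-3.141, -0.001, 2.727]
contact_force: [0.2, 0.2, -1.5]
opening: 0.0265
grip_force: 28.6
```

```bash
python3 - <<'E'
from h import *
s=cam("scene"); t=cam("top")
print(robot.observe()["tool_pos"],robot.observe()["tool_rot"],robot.observe()["opening"])
o=np.hstack([cv2.resize(c["image"][a:a+150,b:b+200],(400,300)) for c,a,b in((s,90,150),(t,170,220))])
cv2.imwrite("pics/b.png",np.clip(o[...,::-1]*1.5,0,255).astype(np.uint8))
P=pts(s); 
for n,C in(("s",s),("t",t)):
    P=pts(C);m=(C["range_z"]>0)&(np.hypot(P[...,0]-.532,P[...,1]+.074)<.04)&(P[...,2]>.06)&(P[...,2]<.12)
    q=P[m]; print(n,len(q))
    if len(q): print(q.min(0),q.max(0))
E
```

```text
[ 0.53299297 -0.07459507  0.13916132] [-3.14146766e+00  2.26304198e-04  2.72646928e+00] 0.026309147632152564
s 360
[ 0.52103164 -0.09789941  0.07455956] [ 0.55953602 -0.05564629  0.11965534]
t 62
[ 0.50855198 -0.0831498   0.07813831] [ 0.52121561 -0.0598351   0.11765119]
```

View pics/b.png

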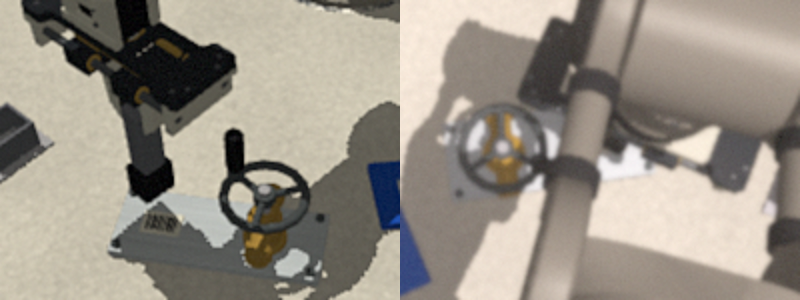

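The scene crop shows the scanner upright with its head right over the tag. Measured, its centre is within about 3 mm of the tag's middle and the window is about 61 mm above it. I hold it steady, then return it.

Emit:
move_arm(
  motion=[
    [0,0,0,0,0,0],
    [0,0,0,0,0,0],
    [0,0,0,0,0,0],
    [0,0,0,0,0,0],
    [0,0,0,0,0,0],
    [0,0,0,0,0,0],
    [0,0,0,0,0,0],
    [0,0,0,0,0,0],
    [0,0,0,0,0,0],
    [0,0,0,0,0,0],
    [0,0,0,0,0,0],
    [0,0,0,0,0,0],
  ],
)

```text
time: 9.88
tool_pos: [0.5329, -0.0741, 0.1391]
tool_rot: [3.141, -0.0, 2.727]
contact_force: [-0.3, 0.0, -1.4]
opening: 0.0262
grip_force: 28.6
```

Emit:
move_arm(
  motion=[
    [0,0,0,0,0,0],
    [0,0,0,0,0,0],
    [0,0,0,0,0,0],
    [0,0,0,0,0,0],
    [0,0,0,0,0,0],
    [0,0,0,0,0,0],
  ],
)

```text
time: 10.62
tool_pos: [0.5329, -0.0742, 0.1391]
tool_rot: [3.142, 0.0, 2.727]
contact_force: [0.2, 0.4, -2.7]
opening: 0.0267
grip_force: 28.6
```

Emit:
move_arm(
  motion=[
    [0,-0.05,-0.1,0,0,0],
    [-0.03,-0.19,-0.21,0,0,0],
    [-0.06,-0.38,-0.21,0,0,0],
    [-0.09,-0.57,-0.21,0,0,0],
    [-0.125,-0.755,-0.21,0,0,0],
  ],
)

```text
time: 11.25
tool_pos: [0.5132, -0.1499, 0.1598]
tool_rot: [3.142, -0.001, 2.726]
contact_force: [0.3, 0.1, -2.1]
opening: 0.0266
grip_force: 28.6
```

Emit:
move_arm(
  motion=[
    [-0.03,-0.19,0,0,0,0],
    [-0.06,-0.38,0,0,0,0],
    [-0.09,-0.57,0,0,0,0],
    [-0.12,-0.755,0,0,0,0],
  ],
)

```text
time: 11.75
tool_pos: [0.4942, -0.2235, 0.1601]
tool_rot: [3.142, 0.0, 2.727]
contact_force: [-0.6, -0.5, -2.4]
opening: 0.0265
grip_force: 28.6
```

Emit:
move_arm(
  motion=[
    [-0.03,-0.19,0,0,0,0],
    [-0.06,-0.38,0,0,0,0],
    [-0.09,-0.57,0,0,0,0],
    [-0.11,-0.7,0,0,0,0],
    [-0.12,-0.755,0,0,0,0],
    [-0.12,-0.755,0,0,0,0],
    [-0.12,-0.755,0,0,0,0],
  ],
)

```text
time: 12.62
tool_pos: [0.4752, -0.2956, 0.1601]
tool_rot: [3.141, -0.0, 2.727]
contact_force: [-0.4, -0.3, -2.5]
opening: 0.0266
grip_force: 28.6
```

```bash
python3 - <<'E'
from h import *
o=robot.observe();print(o["tool_pos"],o["tool_rot"],o["opening"])
s=cam("scene")
P=pts(s);m=(s["range_z"]>0)&(np.hypot(P[...,0]-.477,P[...,1]+.297)<.05)
q=P[m];a=q[(q[:,2]>.088)&(q[:,2]<.125)];b=q[(q[:,2]<.046)&(q[:,2]>.034)]
print("head",a.min(0),a.max(0)); print("rim",cv2.minAreaRect(b[:,:2].astype(np.float32)))
cv2.imwrite("pics/c.png",np.clip(cv2.resize(s["image"][50:200,80:280],(800,600))[...,::-1]*1.5,0,255).astype(np.uint8))
E
```

```text
[ 0.47520904 -0.29560682  0.16008772] [ 3.14123529e+00 -1.00345045e-04  2.72743113e+00] 0.02660158806182661
head [ 0.46704572 -0.31882966  0.09485257] [ 0.50190471 -0.27597165  0.12475965]
rim ((0.4779125452041626, -0.296566903591156), (0.05227389186620712, 0.06097619608044624), 65.08480072021484)
```

View pics/c.png

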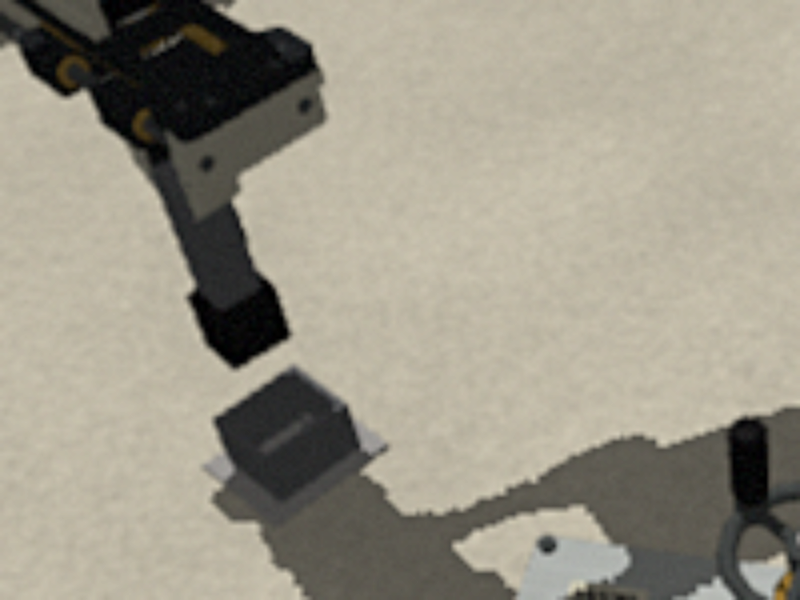

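The head sits right over the holster and is aligned with it (same camera: head centre (0.4775,-0.297), rim centre (0.478,-0.2966)). I lower it.

Emit:
move_arm(
  motion=[
    [0,0,0.15,0,0,0],
    [0,0,0.3,0,0,0],
    [0,0,0.45,0,0,0],
    [0,0,0.6,0,0,0],
    [0,0,0.72,0,0,0],
    [0,0,0.82,0,0,0],
    [0,0,0.88,0,0,0],
    [0,0,0.89,0,0,0],
    [0,0,0.89,0,0,0],
  ],
)

```text
time: 13.8
tool_pos: [0.4753, -0.2963, 0.0714]
tool_rot: [-3.141, 0.001, 2.727]
contact_force: [-0.0, 0.2, -1.2]
opening: 0.0264
grip_force: 28.6
```

Emit:
move_arm(
  motion=[
    [0,0,0,0,0,0],
    [0,0,0,0,0,0],
    [0,0,0,0,0,0],
    [0,0,0,0,0,0],
    [0,0,0,0,0,0],
    [0,0,0,0,0,0],
  ],
  fingers=1,
)

```text
time: 14.55
tool_pos: [0.4751, -0.2961, 0.0711]
tool_rot: [3.142, 0.0, 2.727]
contact_force: [-0.3, -0.5, 0.7]
opening: 0.0822
grip_force: 0.0
```

Emit:
move_arm(
  motion=[
    [0,0,-0.1,0,0,0],
    [0,0,-0.4,0,0,0],
    [0,0,-0.8,0,0,0],
    [0,0,-1.0,0,0,0],
  ],
)

```text
time: 15.05
tool_pos: [0.4758, -0.2968, 0.1742]
tool_rot: [-3.141, 0.004, 2.727]
contact_force: [-0.2, 0.4, -0.1]
opening: 0.0916
grip_force: 0.0
```

Emit:
move_arm(
  motion=[
    [0,0,-0.3,0,0,0],
    [0,0,-0.5,0,0,0],
  ],
)

```text
time: 15.3
tool_pos: [0.4753, -0.2964, 0.2234]
tool_rot: [-3.141, 0.002, 2.727]
contact_force: [0.2, 0.2, -0.7]
opening: 0.0918
grip_force: 0.0
```

Emit:
move_arm(
  motion=[
    [0.08,0.24,0,0,0,0],
    [0.16,0.48,0,0,0,0],
    [0.25,0.72,0,0,0,0],
    [0.33,0.951,0,0,0,0],
  ],
)

```text
time: 15.8
tool_pos: [0.4832, -0.195, 0.2219]
tool_rot: [3.142, 0.001, 2.727]
contact_force: [1.0, 0.5, 0.2]
opening: 0.0917
grip_force: 0.0
```

Emit:
move_arm(
  motion=[
    [0.08,0.24,0,0,0,0],
    [0.16,0.48,0,0,0,0],
    [0.25,0.72,0,0,0,0],
    [0.33,0.951,0,0,0,0],
  ],
)

```text
time: 16.3
tool_pos: [0.4913, -0.0946, 0.2219]
tool_rot: [3.141, 0.001, 2.727]
contact_force: [-0.5, 0.2, -0.2]
opening: 0.0914
grip_force: 0.0
```

Emit:
move_arm(
  motion=[
    [0.08,0.24,0,0,0,0],
    [0.16,0.48,0,0,0,0],
    [0.25,0.72,0,0,0,0],
    [0.33,0.951,0,0,0,0],
    [0.33,0.951,0,0,0,0],
    [0.33,0.951,0,0,0,0],
  ],
)

```text
time: 17.05
tool_pos: [0.4994, 0.0044, 0.2215]
tool_rot: [-3.141, 0.001, 2.727]
contact_force: [-0.4, -0.1, -0.4]
opening: 0.0919
grip_force: 0.0
```

```bash
sed -i 's/("top","scene")/("scene",)/' m.py; python3 m.py; python3 - <<'E'
from h import *
o=robot.observe();print(o["tool_pos"],o["tool_rot"],o["opening"],o["qpos"])
s=cam("scene")
cv2.imwrite("pics/d.png",np.clip(cv2.resize(s["image"][80:260,80:320],(800,600))[...,::-1]*1.5,0,255).astype(np.uint8))
E
```

```text
scene wheel 591 [0.5211 0.0404] 0.041 (0.5206618905067444, 0.039840489625930786) z 0.08777826789076248
plate 2779 ((0.5268486142158508, -0.010155558586120605), (0.0921226441860199, 0.23014532029628754), 7.533956527709961)
tag 129 (230.46925354003906, 201.24618530273438) [ 0.53301367 -0.07420662  0.0125    ] ((0.5326348543167114, -0.07429394870996475), (0.02929665707051754, 0.04281403869390488), 7.5669403076171875)
scanner top 129 ((0.47887322306632996, -0.29850953817367554), (0.02675667405128479, 0.02830127626657486), 66.0457763671875) z 0.122981350860345
holster rim 322 ((0.4780791401863098, -0.29636120796203613), (0.051915910094976425, 0.06121494621038437), 65.5529556274414) 0.03912821288689289
crank top 5856 [0.52664195 0.03672759 0.30384366] [0.52722938 0.03061011 0.38264976] [ 0.47993689 -0.02880019  0.1370933 ] [0.573347   0.10225536 0.47059402]
[0.49943275 0.00412253 0.22139844] [-3.14146280e+00  4.56137198e-04  2.72630293e+00] 0.09184302961318327 [-1.45140131e-01  2.71600640e-01  1.53937896e+00 -2.54199106e-04
  1.33020812e+00 -1.30058619e+00]
```

View pics/d.png

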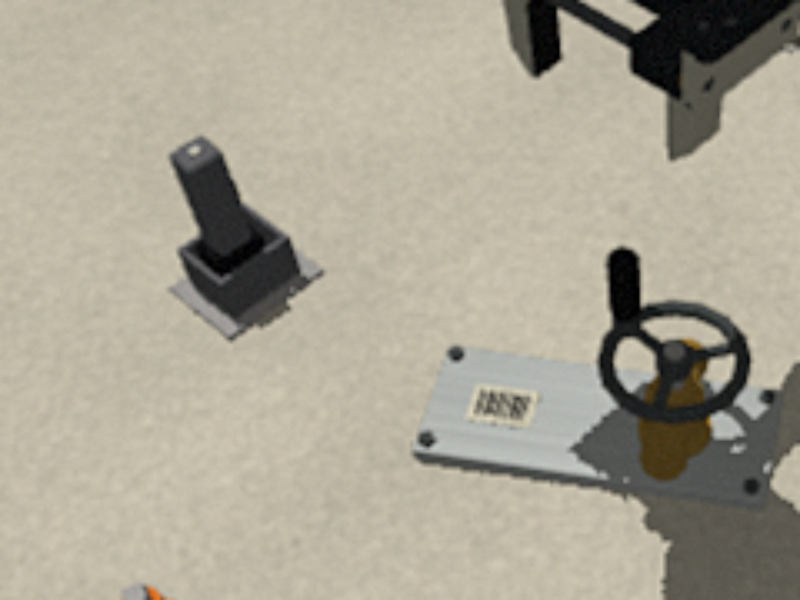

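The crop shows the scanner upright in its holster and the crank upright, below the open fingers. I descend on the crank and pinch it.

Emit:
move_arm(
  motion=[
    [0,0,0.25,0,0,0],
    [0,0,0.5,0,0,0],
    [0,0,0.75,0,0,0],
    [0,0,1.0,0,0,0],
  ],
)

```text
time: 17.65
tool_pos: [0.4995, 0.004, 0.1204]
tool_rot: [-3.142, 0.0, 2.726]
contact_force: [-0.4, -0.1, -0.1]
opening: 0.0921
grip_force: 0.0
```

Emit:
move_arm(
  motion=[
    [0,0,0.1,0,0,0],
    [0,0,0.18,0,0,0],
    [0,0,0.19,0,0,0],
    [0,0,0.19,0,0,0],
  ],
)

```text
time: 18.15
tool_pos: [0.4999, 0.0048, 0.1027]
tool_rot: [3.141, 0.001, 2.727]
contact_force: [0.8, 0.0, -0.8]
opening: 0.0916
grip_force: 0.0
```

Emit:
move_arm(
  motion=[
    [0,0,0,0,0,0],
    [0,0,0,0,0,0],
    [0,0,0,0,0,0],
    [0,0,0,0,0,0],
    [0,0,0,0,0,0],
    [0,0,0,0,0,0],
    [0,0,0,0,0,0],
    [0,0,0,0,0,0],
    [0,0,0,0,0,0],
  ],
  fingers=-1,
  newtons=25,
)

```text
time: 19.27
tool_pos: [0.499, 0.0041, 0.1021]
tool_rot: [-3.14, -0.0, 2.727]
contact_force: [-3.2, -6.0, 1.1]
opening: 0.0175
grip_force: 25.0
```

```bash
python3 - <<'E'
from h import *
o=robot.observe();print({k:o[k].round(4) for k in("tool_pos","tool_rot","contact_force","torque")},o["opening"],o["grip_force"])
s=cam("scene");P=pts(s)
m=(s["range_z"]>0)&(P[...,2]>.095)&(P[...,2]<.147)&(np.hypot(P[...,0]-.52,P[...,1]-.04)<.07)&(s["image"].max(2)<60)
q=P[m];print(len(q),q.min(0),q.max(0),np.median(q,0))
E
```

```text
{'tool_pos': array([0.499 , 0.0041, 0.1021]), 'tool_rot': array([-3.1402e+00, -3.0000e-04,  2.7270e+00]), 'contact_force': array([-3.178 , -5.9633,  1.1467]), 'torque': array([-0.8789,  0.3811,  0.0377])} 0.017528556157053284 25.000577754399274
164 [ 0.491666   -0.01208714  0.09519123] [0.52559127 0.04300642 0.14692627] [0.50801727 0.00375249 0.121374  ]
```

```bash
python3 - <<'E'
from h import *
s=cam("scene");t=cam("top")
o=np.hstack([cv2.resize(c["image"][a:a+90,b:b+80],(400,450),interpolation=cv2.INTER_CUBIC) for c,a,b in((s,125,230),(t,205,245))])
cv2.imwrite("pics/e.png",np.clip(o[...,::-1].astype(float)*2,0,255).astype(np.uint8))
E
```

```text
(no output)
```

View pics/e.png

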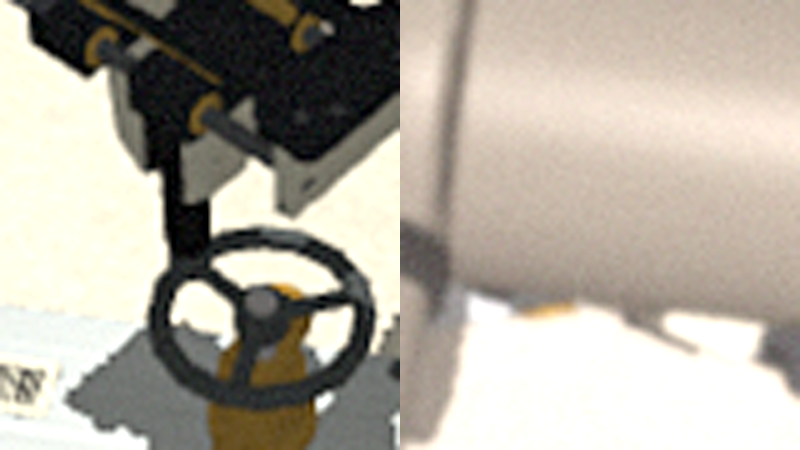

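```bash
python3 - <<'E'
from h import *
s=cam("scene");E=s["extrinsics"]
def proj(p):
    q=E[:3,:3].T@(np.array(p)-E[:3,3]); u=s["cx"]+s["f"]*q[0]/-q[2]; v=s["cy"]+s["f"]*q[1]/q[2]; return u,v,((u-230)*5,(v-125)*5)
y=np.array([.403,.915,0]);x=np.array([-.915,.403,0]);T=np.array([.499,.0041,.102])
for n,p in dict(crankbot=[.5,.005,.094],cranktop=[.5,.005,.144],**{f"f{a}{b}":T+y*a*.001+x*b*.001 for a in(-12,12) for b in(-9.5,9.5)}).items():print(n,np.round(p,4),np.round(proj(p)[2],0))
P=pts(s)
im=s["image"]
for v in range(150,182,4): print(v,[(u,P[v,u].round(3).tolist(),int(im[v,u].mean())) for u in range(256,282,4)])
E
```

```text
crankbot [0.5   0.005 0.094] [191. 246.]
cranktop [0.5   0.005 0.144] [187. 161.]
f-12-9.5 [ 0.5029 -0.0107  0.102 ] [151. 229.]
f-129.5 [ 0.4855 -0.0031  0.102 ] [183. 203.]
f12-9.5 [0.5125 0.0113 0.102 ] [195. 259.]
f129.5 [0.4951 0.0189 0.102 ] [227. 232.]
150 [(256, [0.504, -0.016, 0.162], 57), (260, [0.502, -0.008, 0.162], 6), (264, [0.548, 0.018, 0.215], 11), (268, [0.548, 0.025, 0.218], 33), (272, [0.546, 0.032, 0.218], 22), (276, [0.546, 0.04, 0.221], 26), (280, [0.562, 0.052, 0.24], 47)]
154 [(256, [0.505, -0.016, 0.151], 51), (260, [0.502, -0.009, 0.151], 8), (264, [0.493, -0.004, 0.143], 8), (268, [0.518, 0.014, 0.174], 56), (272, [0.521, 0.023, 0.18], 58), (276, [0.552, 0.041, 0.217], 48), (280, [0.554, 0.049, 0.221], 21)]
158 [(256, [0.382, -0.07, -0.003], 128), (260, [0.503, -0.009, 0.141], 7), (264, [0.503, -0.001, 0.144], 10), (268, [0.517, 0.013, 0.161], 57), (272, [0.52, 0.022, 0.168], 56), (276, [0.509, 0.026, 0.158], 53), (280, [0.366, -0.014, -0.001], 129)]
162 [(256, [0.396, -0.065, -0.001], 123), (260, [0.392, -0.056, -0.002], 132), (264, [0.51, 0.001, 0.139], 
[... 431 characters left out ...]
3), (260, [0.418, -0.047, 0.001], 131), (264, [0.509, -0.0, 0.115], 4), (268, [0.508, 0.008, 0.117], 2), (272, [0.408, -0.02, -0.002], 117), (276, [0.406, -0.011, -0.0], 110), (280, [0.404, -0.002, 0.001], 70)]
174 [(256, [0.433, -0.052, 0.0], 125), (260, [0.43, -0.043, 0.0], 126), (264, [0.509, -0.001, 0.102], 4), (268, [0.507, 0.007, 0.103], 2), (272, [0.493, 0.011, 0.089], 24), (276, [0.489, 0.018, 0.087], 11), (280, [0.486, 0.026, 0.086], 47)]
178 [(256, [0.446, -0.047, 0.003], 131), (260, [0.44, -0.039, -0.001], 127), (264, [0.509, -0.001, 0.09], 21), (268, [0.506, 0.006, 0.089], 14), (272, [0.434, -0.012, 0.001], 68), (276, [0.43, -0.003, -0.0], 129), (280, [0.429, 0.006, 0.002], 125)]
```

```bash
python3 - <<'E'
from h import *
s=cam("scene");E=s["extrinsics"];P=pts(s);print("pinch",robot.pinch_z)
def proj(p):
    q=E[:3,:3].T@(np.array(p)-E[:3,3]); return (s["cx"]+s["f"]*q[0]/-q[2],s["cy"]+s["f"]*q[1]/q[2])
y=np.array([.403,.915,0]);x=np.array([-.915,.403,0])
T=np.array([.4994,.0041,.2214])
for a in(46,65):
  for b in(-9.5,9.5):
    u,v=proj(T+y*a*.001+x*b*.001); print("d right tip",a,b,round((u-80)/.3),round((v-80)/.3))
R=s["range_z"]>0
q=P[R].reshape(-1,3); T=np.array([.499,.0041,0]); d=q-T; t=np.c_[d@x,d@y,q[:,2]]*1000
k=(abs(t[:,0])<20)&(abs(t[:,1])<40)&(t[:,2]>93)&(t[:,2]<185); t=t[k]
for lo in range(-40,40,5):
    j=t[(t[:,1]>=lo)&(t[:,1]<lo+5)]
    if len(j): i=j[:,2].argsort()[:3]; print(lo,len(j),j[i].round().tolist())
E
```

```text
pinch 0.0188
d right tip 46 -9.5 670 207
d right tip 46 9.5 694 187
d right tip 65 -9.5 698 224
d right tip 65 9.5 722 204
-30 11 [[-14.0, -26.0, 159.0], [-14.0, -25.0, 163.0], [-14.0, -26.0, 164.0]]
-25 22 [[-14.0, -21.0, 148.0], [-13.0, -22.0, 149.0], [-15.0, -23.0, 151.0]]
-20 28 [[-14.0, -17.0, 143.0], [-14.0, -19.0, 144.0], [-13.0, -18.0, 144.0]]
-15 44 [[-13.0, -15.0, 138.0], [-13.0, -12.0, 140.0], [5.0, -10.0, 141.0]]
-10 31 [[-10.0, -7.0, 102.0], [-11.0, -6.0, 107.0], [-10.0, -6.0, 110.0]]
-5 35 [[-9.0, -2.0, 97.0], [-10.0, -4.0, 99.0], [-11.0, -1.0, 102.0]]
0 43 [[-8.0, 5.0, 97.0], [-11.0, 2.0, 98.0], [-10.0, 4.0, 98.0]]
5 56 [[-4.0, 7.0, 96.0], [-7.0, 6.0, 98.0], [-3.0, 6.0, 98.0]]
10 22 [[-14.0, 13.0, 141.0], [-14.0, 13.0, 145.0], [-13.0, 15.0, 145.0]]
15 25 [[-14.0, 15.0, 143.0], [-13.0, 17.0, 144.0], [-14.0, 18.0, 148.0]]
20 48 [[-11.0, 23.0, 149.0], [-2.0, 23.0, 150.0], [-5.0, 23.0, 150.0]]
25 37 [[-10.0, 25.0, 156.0], [-7.0, 25.0, 156.0], [-10.0, 25.0, 158.0]]
30 1 [[-2.0, 35.0, 93.0]]
35 9 [[-6.0, 38.0, 94.0], [-1.0, 36.0, 94.0], [-5.0, 40.0, 94.0]]
```

The fingers' real tips are at z≈0.138 in the depth image while the TCP reads 0.102, so only the domed top of the crank is pinched (17.5 mm opening). I reopen, go lower in small steps while watching the force, and grip again.

Emit:
move_arm(
  motion=[
    [0,0,0,0,0,0],
    [0,0,0,0,0,0],
    [0,0,0,0,0,0],
    [0,0,0,0,0,0],
    [0,0,0,0,0,0],
    [0,0,0,0,0,0],
  ],
  fingers=1,
)

```text
time: 20.27
tool_pos: [0.4994, 0.0049, 0.1021]
tool_rot: [3.141, -0.0, 2.727]
contact_force: [-0.7, -0.4, 0.1]
opening: 0.0727
grip_force: 0.0
```

Emit:
move_arm(
  motion=[
    [0,0,0.04,0,0,0],
    [0,0,0.08,0,0,0],
    [0,0,0.08,0,0,0],
  ],
)

```text
time: 20.65
tool_pos: [0.4991, 0.0049, 0.0936]
tool_rot: [-3.141, -0.001, 2.727]
contact_force: [-0.2, 0.8, -0.2]
opening: 0.0917
grip_force: 0.0
```

Emit:
move_arm(
  motion=[
    [0,0,0.02,0,0,0],
    [0,0,0.04,0,0,0],
    [0,0,0.06,0,0,0],
    [0,0,0.06,0,0,0],
  ],
)

```text
time: 21.15
tool_pos: [0.4993, 0.0049, 0.0879]
tool_rot: [3.142, -0.0, 2.727]
contact_force: [0.9, 0.2, 0.6]
opening: 0.0916
grip_force: 0.0
```

```bash
cat > f.py <<'E'
from h import *
o=robot.observe();print({k:o[k].round(4) for k in("tool_pos","contact_force","torque")},o["opening"])
s=cam("scene");P=pts(s);psi=o["tool_rot"][2]
x=np.array([np.cos(psi),np.sin(psi),0]);y=np.array([np.sin(psi),-np.cos(psi),0])
q=P[s["range_z"]>0];T=o["tool_pos"].copy();T[2]=0;d=q-T;t=np.c_[d@x,d@y,q[:,2]]*1000
for lo,hi in((-70,-45),(-30,-12),(12,30),(45,70)):
    j=t[(abs(t[:,0])<20)&(t[:,1]>lo)&(t[:,1]<hi)&(t[:,2]>97)&(t[:,2]<185)]
    if len(j): print(lo,len(j),j[j[:,2].argsort()[:4]].round().tolist())
E
python3 f.py
```

```text
{'tool_pos': array([0.4993, 0.0049, 0.0879]), 'contact_force': array([0.9053, 0.2063, 0.5873]), 'torque': array([ 0.0217,  0.0343, -0.066 ])} 0.09162028345142485
-70 211 [[5.0, -48.0, 125.0], [-10.0, -48.0, 125.0], [1.0, -47.0, 125.0], [-2.0, -47.0, 125.0]]
45 84 [[-12.0, 46.0, 122.0], [-12.0, 46.0, 125.0], [-13.0, 50.0, 126.0], [-13.0, 52.0, 128.0]]
```

No contact at 0.088, and the tips are measured at 0.124. Continuing down 21 mm.

Emit:
move_arm(
  motion=[
    [0,0,0.03,0,0,0],
    [0,0,0.06,0,0,0],
    [0,0,0.09,0,0,0],
    [0,0,0.09,0,0,0],
  ],
)

```text
time: 21.7
tool_pos: [0.4992, 0.0049, 0.0788]
tool_rot: [-3.141, -0.001, 2.727]
contact_force: [0.0, 0.5, 0.4]
opening: 0.0917
grip_force: 0.0
```

```bash
python3 f.py
```

```text
{'tool_pos': array([0.4992, 0.0049, 0.0788]), 'contact_force': array([0.0158, 0.5149, 0.4051]), 'torque': array([-0.0056,  0.0314, -0.0027])} 0.09170311460706557
-70 219 [[1.0, -48.0, 115.0], [-9.0, -47.0, 115.0], [-13.0, -51.0, 116.0], [-11.0, -48.0, 116.0]]
45 77 [[-13.0, 47.0, 114.0], [-13.0, 49.0, 115.0], [-13.0, 51.0, 117.0], [-14.0, 47.0, 118.0]]
```

Emit:
move_arm(
  motion=[
    [0,0,0.04,0,0,0],
    [0,0,0.08,0,0,0],
    [0,0,0.1,0,0,0],
    [0,0,0.1,0,0,0],
  ],
)

```text
time: 22.25
tool_pos: [0.4993, 0.0049, 0.0689]
tool_rot: [-3.142, -0.0, 2.727]
contact_force: [0.4, -0.1, 0.8]
opening: 0.0918
grip_force: 0.0
```

Emit:
move_arm(
  motion=[
    [0,0,0,0,0,0],
    [0,0,0,0,0,0],
    [0,0,0,0,0,0],
    [0,0,0,0,0,0],
    [0,0,0,0,0,0],
    [0,0,0,0,0,0],
    [0,0,0,0,0,0],
    [0,0,0,0,0,0],
    [0,0,0,0,0,0],
  ],
  fingers=-1,
  newtons=25,
)

```text
time: 23.38
tool_pos: [0.4989, 0.004, 0.0691]
tool_rot: [-3.14, -0.0, 2.727]
contact_force: [-2.4, -4.4, 1.0]
opening: 0.0193
grip_force: 25.0
```

```bash
python3 f.py
```

```text
{'tool_pos': array([0.4989, 0.004 , 0.0691]), 'contact_force': array([-2.3575, -4.4132,  0.9799]), 'torque': array([-0.7035,  0.3401,  0.0174])} 0.01929699388064936
-30 106 [[-13.0, -15.0, 106.0], [-13.0, -18.0, 106.0], [-12.0, -13.0, 107.0], [-13.0, -14.0, 109.0]]
12 100 [[-14.0, 13.0, 109.0], [-14.0, 17.0, 112.0], [-13.0, 13.0, 112.0], [-13.0, 19.0, 113.0]]
```

The grip is now good (19.3 mm opening, tips at 0.105). I work out the rows to turn clockwise.

```bash
cat > arc.py <<'E'
# usage: arc.py cx cy cmdx cmdy th0 step n   (deg)
import sys, numpy as np, json
cx,cy,px,py,t0,st,n=map(float,sys.argv[1:]); yaw=2.727
x=np.array([np.cos(yaw),np.sin(yaw)]);y=np.array([np.sin(yaw),-np.cos(yaw)])
rows=[];p=np.array([px,py])
for i in range(1,int(n)+1):
    a=np.radians(t0+st*i);d=np.array([cx,cy])+.042*np.array([np.cos(a),np.sin(a)])-p
    r=[round(d@x*10,2),round(d@y*10,2)];rows.append(r+[0]*4)
print(json.dumps(rows));e=p+(r[0]*x+r[1]*y)/10;print("cmd end",e.round(5),"theta",t0+st*n)
E
python3 arc.py .518 .0415 .4994 .0049 -117 -10 8
```

```text
[[0.07, 0.0, 0, 0, 0, 0], [0.14, 0.02, 0, 0, 0, 0], [0.21, 0.06, 0, 0, 0, 0], [0.26, 0.1, 0, 0, 0, 0], [0.31, 0.16, 0, 0, 0, 0], [0.35, 0.22, 0, 0, 0, 0], [0.38, 0.29, 0, 0, 0, 0], [0.39, 0.36, 0, 0, 0, 0]]
cmd end [0.47821 0.05356] theta -197.0
```

Emit:
move_arm(
  motion=[
    [0.07,0,0,0,0,0],
    [0.14,0.02,0,0,0,0],
    [0.21,0.06,0,0,0,0],
    [0.26,0.1,0,0,0,0],
  ],
)

```text
time: 23.92
tool_pos: [0.4794, 0.025, 0.0691]
tool_rot: [3.141, 0.0, 2.727]
contact_force: [3.3, -2.5, -4.0]
opening: 0.0195
grip_force: 25.0
```

Emit:
move_arm(
  motion=[
    [0.05,0.06,0,0,0,0],
    [0.09,0.12,0,0,0,0],
    [0.12,0.19,0,0,0,0],
    [0.13,0.26,0,0,0,0],
  ],
)

```text
time: 24.42
tool_pos: [0.478, 0.0539, 0.0691]
tool_rot: [-3.141, -0.0, 2.727]
contact_force: [0.9, -3.9, -1.4]
opening: 0.0196
grip_force: 25.0
```

```bash
python3 f.py; python3 arc.py .518 .0415 .4782 .0536 -197 -10 8
```

```text
{'tool_pos': array([0.478 , 0.0539, 0.0691]), 'contact_force': array([ 0.9175, -3.8621, -1.4357]), 'torque': array([-0.7091, -0.2513, -0.0105])} 0.01961786486222723
-30 138 [[-12.0, -12.0, 106.0], [-14.0, -13.0, 108.0], [-14.0, -16.0, 109.0], [-13.0, -14.0, 109.0]]
12 108 [[-14.0, 14.0, 107.0], [-13.0, 12.0, 108.0], [-13.0, 15.0, 110.0], [-13.0, 15.0, 112.0]]
[[0.01, 0.07, 0, 0, 0, 0], [-0.0, 0.15, 0, 0, 0, 0], [-0.03, 0.22, 0, 0, 0, 0], [-0.06, 0.28, 0, 0, 0, 0], [-0.11, 0.34, 0, 0, 0, 0], [-0.16, 0.39, 0, 0, 0, 0], [-0.22, 0.42, 0, 0, 0, 0], [-0.29, 0.45, 0, 0, 0, 0]]
cmd end [0.52287 0.08311] theta -277.0
```

Emit:
move_arm(
  motion=[
    [0.01,0.07,0,0,0,0],
    [0,0.15,0,0,0,0],
    [-0.03,0.22,0,0,0,0],
    [-0.06,0.28,0,0,0,0],
    [-0.11,0.34,0,0,0,0],
    [-0.16,0.39,0,0,0,0],
    [-0.22,0.42,0,0,0,0],
    [-0.29,0.45,0,0,0,0],
  ],
)

```text
time: 25.48
tool_pos: [0.522, 0.0832, 0.069]
tool_rot: [-3.141, -0.002, 2.727]
contact_force: [-4.3, -4.3, 3.7]
opening: 0.0191
grip_force: 25.0
```

```bash
python3 arc.py .518 .0415 .5229 .0831 -277 -10 6;python3 arc.py .518 .0415 .5541 .0631 -337 -3 8
```

```text
[[-0.07, 0.02, 0, 0, 0, 0], [-0.15, 0.02, 0, 0, 0, 0], [-0.22, 0.01, 0, 0, 0, 0], [-0.29, -0.01, 0, 0, 0, 0], [-0.35, -0.05, 0, 0, 0, 0], [-0.41, -0.09, 0, 0, 0, 0]]
cmd end [0.5568  0.05835] theta -337.0
[[-0.06, -0.05, 0, 0, 0, 0], [-0.07, -0.07, 0, 0, 0, 0], [-0.09, -0.09, 0, 0, 0, 0], [-0.1, -0.1, 0, 0, 0, 0], [-0.11, -0.12, 0, 0, 0, 0], [-0.12, -0.14, 0, 0, 0, 0], [-0.13, -0.16, 0, 0, 0, 0], [-0.14, -0.18, 0, 0, 0, 0]]
cmd end [0.55966 0.04099] theta -361.0
```

Emit:
move_arm(
  motion=[
    [-0.07,0.02,0,0,0,0],
    [-0.15,0.02,0,0,0,0],
    [-0.22,0.01,0,0,0,0],
    [-0.29,-0.01,0,0,0,0],
    [-0.35,-0.05,0,0,0,0],
    [-0.41,-0.09,0,0,0,0],
  ],
)

```text
time: 26.22
tool_pos: [0.5565, 0.0586, 0.069]
tool_rot: [3.141, -0.001, 2.727]
contact_force: [-6.7, 1.2, 4.4]
opening: 0.0196
grip_force: 25.0
```

```bash
python3 arc.py .518 .0415 .5568 .05835 -337 -3 10;python3 f.py|head -1
```

```text
[[-0.02, -0.02, 0, 0, 0, 0], [-0.03, -0.04, 0, 0, 0, 0], [-0.04, -0.05, 0, 0, 0, 0], [-0.06, -0.07, 0, 0, 0, 0], [-0.07, -0.09, 0, 0, 0, 0], [-0.08, -0.11, 0, 0, 0, 0], [-0.09, -0.13, 0, 0, 0, 0], [-0.1, -0.15, 0, 0, 0, 0], [-0.11, -0.17, 0, 0, 0, 0], [-0.11, -0.19, 0, 0, 0, 0]]
cmd end [0.55921 0.03653] theta -367.0
{'tool_pos': array([0.5565, 0.0586, 0.069 ]), 'contact_force': array([-6.6937,  1.2273,  4.3751]), 'torque': array([ 0.1295,  1.0086, -0.0289])} 0.01957423131261197
```

Emit:
move_arm(
  motion=[
    [-0.02,-0.02,0,0,0,0],
    [-0.03,-0.04,0,0,0,0],
    [-0.04,-0.05,0,0,0,0],
    [-0.06,-0.07,0,0,0,0],
  ],
)

```text
time: 26.78
tool_pos: [0.5594, 0.0496, 0.0691]
tool_rot: [3.141, -0.0, 2.727]
contact_force: [-4.4, 3.3, 2.4]
opening: 0.0193
grip_force: 25.0
```

Emit:
move_arm(
  motion=[
    [-0.01,-0.02,0,0,0,0],
    [-0.01,-0.02,0,0,0,0],
  ],
)

```text
time: 27.02
tool_pos: [0.5599, 0.0469, 0.0691]
tool_rot: [3.142, 0.001, 2.727]
contact_force: [-0.5, 1.5, 0.1]
opening: 0.0192
grip_force: 25.0
```

Emit:
move_arm(
  motion=[
    [-0.01,-0.02,0,0,0,0],
    [-0.01,-0.02,0,0,0,0],
  ],
)

```text
time: 27.28
tool_pos: [0.5599, 0.0467, 0.0691]
tool_rot: [3.139, -0.001, 2.727]
contact_force: [0.2, 10.6, -0.6]
opening: 0.0197
grip_force: 25.0
```

The force rose and the motion stopped at θ≈7°, as expected for the stop. One more push to confirm.

Emit:
move_arm(
  motion=[
    [-0.01,-0.01,0,0,0,0],
    [-0.01,-0.01,0,0,0,0],
    [-0.01,-0.01,0,0,0,0],
  ],
)

```text
time: 27.65
tool_pos: [0.5598, 0.0467, 0.0691]
tool_rot: [3.138, -0.002, 2.727]
contact_force: [-0.9, 14.8, 1.8]
opening: 0.0195
grip_force: 25.0
```

```bash
python3 f.py; python3 - <<'E'
import numpy as np
q=np.array([[.4989,.004],[.4794,.025],[.478,.0539],[.522,.0832],[.5565,.0586],[.5594,.0496],[.5599,.0467]])
from scipy.optimize import least_squares
r=least_squares(lambda c:np.hypot(*(q-c).T)-.042,[.518,.0415]);print(r.x,r.fun*1e3)
d=q[-1]-r.x;print(np.degrees(np.arctan2(d[1],d[0])))
E
```

```text
{'tool_pos': array([0.5598, 0.0467, 0.0691]), 'contact_force': array([-0.9081, 14.8335,  1.755 ]), 'torque': array([2.2656e+00, 3.1760e-01, 6.0000e-04])} 0.019457280500817183
-30 108 [[-11.0, -14.0, 104.0], [-14.0, -15.0, 105.0], [-12.0, -16.0, 106.0], [-12.0, -14.0, 108.0]]
12 80 [[-14.0, 14.0, 108.0], [-13.0, 18.0, 111.0], [-14.0, 17.0, 112.0], [-14.0, 14.0, 113.0]]
[0.51816256 0.04136628] [0.03908663 0.07601186 0.07285393 0.009359   0.03285399 0.05140906
 0.07686851]
7.282484206206135
```

```bash
python3 arc.py .5182 .0414 .5602 .04375 7.3 15 12; python3 arc.py .5182 .0414 .47654 .03606 187.3 15 12;  python3 arc.py .5182 .0414 .55986 .04673 7.3 15 12
```

```text
[[0.08, 0.11, 0, 0, 0, 0], [0.17, 0.18, 0, 0, 0, 0], [0.27, 0.22, 0, 0, 0, 0], [0.38, 0.23, 0, 0, 0, 0], [0.49, 0.21, 0, 0, 0, 0], [0.59, 0.17, 0, 0, 0, 0], [0.68, 0.1, 0, 0, 0, 0], [0.74, 0.01, 0, 0, 0, 0], [0.78, -0.09, 0, 0, 0, 0], [0.79, -0.2, 0, 0, 0, 0], [0.78, -0.31, 0, 0, 0, 0], [0.73, -0.41, 0, 0, 0, 0]]
cmd end [0.47687 0.03563] theta 187.3
[[-0.07, -0.09, 0, 0, 0, 0], [-0.16, -0.15, 0, 0, 0, 0], [-0.26, -0.19, 0, 0, 0, 0], [-0.37, -0.2, 0, 0, 0, 0], [-0.48, -0.19, 0, 0, 0, 0], [-0.58, -0.14, 0, 0, 0, 0], [-0.66, -0.07, 0, 0, 0, 0], [-0.73, 0.01, 0, 0, 0, 0], [-0.77, 0.12, 0, 0, 0, 0], [-0.78, 0.22, 0, 0, 0, 0], [-0.76, 0.33, 0, 0, 0, 0], [-0.72, 0.43, 0, 0, 0, 0]]
cmd end [0.55976 0.04641] theta 367.3
[[0.07, 0.09, 0, 0, 0, 0], [0.16, 0.15, 0, 0, 0, 0], [0.26, 0.19, 0, 0, 0, 0], [0.37, 0.2, 0, 0, 0, 0], [0.48, 0.19, 0, 0, 0, 0], [0.58, 0.14, 0, 0, 0, 0], [0.66, 0.07, 0, 0, 0, 0], [0.73, -0.01, 0, 0, 0, 0], [0.77, -0.12, 0, 0, 0, 0], [0.78, -0.22, 0, 0, 0, 0], [0.76, -0.33, 0, 0, 0, 0], [0.72, -0.43, 0, 0, 0, 0]]
cmd end [0.47664 0.03638] theta 187.3
```

Emit:
move_arm(
  motion=[
    [0.08,0.11,0,0,0,0],
    [0.17,0.18,0,0,0,0],
    [0.27,0.22,0,0,0,0],
    [0.38,0.23,0,0,0,0],
    [0.49,0.21,0,0,0,0],
    [0.59,0.17,0,0,0,0],
    [0.68,0.1,0,0,0,0],
    [0.74,0.01,0,0,0,0],
    [0.78,-0.09,0,0,0,0],
    [0.79,-0.2,0,0,0,0],
    [0.78,-0.31,0,0,0,0],
    [0.73,-0.41,0,0,0,0],
  ],
)

```text
time: 29.2
tool_pos: [0.4765, 0.0353, 0.0691]
tool_rot: [3.141, -0.001, 2.727]
contact_force: [4.8, 4.1, -4.6]
opening: 0.0193
grip_force: 25.0
```

Going well; the remaining half-turns follow, the last one stopping a little short.

Emit:
move_arm(
  motion=[
    [-0.07,-0.09,0,0,0,0],
    [-0.16,-0.15,0,0,0,0],
    [-0.26,-0.19,0,0,0,0],
    [-0.37,-0.2,0,0,0,0],
    [-0.48,-0.19,0,0,0,0],
    [-0.58,-0.14,0,0,0,0],
    [-0.66,-0.07,0,0,0,0],
    [-0.73,0.01,0,0,0,0],
    [-0.77,0.12,0,0,0,0],
    [-0.78,0.22,0,0,0,0],
    [-0.76,0.33,0,0,0,0],
    [-0.72,0.43,0,0,0,0],
  ],
)

```text
time: 30.7
tool_pos: [0.56, 0.0458, 0.0691]
tool_rot: [-3.141, -0.0, 2.727]
contact_force: [-5.1, -3.9, 3.2]
opening: 0.0195
grip_force: 25.0
```

Emit:
move_arm(
  motion=[
    [0.07,0.09,0,0,0,0],
    [0.16,0.15,0,0,0,0],
    [0.26,0.19,0,0,0,0],
    [0.37,0.2,0,0,0,0],
    [0.48,0.19,0,0,0,0],
    [0.58,0.14,0,0,0,0],
    [0.66,0.07,0,0,0,0],
    [0.73,-0.01,0,0,0,0],
    [0.77,-0.12,0,0,0,0],
    [0.78,-0.22,0,0,0,0],
    [0.76,-0.33,0,0,0,0],
    [0.72,-0.43,0,0,0,0],
  ],
)

```text
time: 32.2
tool_pos: [0.4766, 0.0349, 0.0691]
tool_rot: [3.141, -0.0, 2.727]
contact_force: [4.3, 4.2, -4.8]
opening: 0.0195
grip_force: 25.0
```

Emit:
move_arm(
  motion=[
    [-0.07,-0.09,0,0,0,0],
    [-0.16,-0.15,0,0,0,0],
    [-0.26,-0.19,0,0,0,0],
    [-0.37,-0.2,0,0,0,0],
    [-0.48,-0.19,0,0,0,0],
    [-0.58,-0.14,0,0,0,0],
    [-0.66,-0.07,0,0,0,0],
    [-0.73,0.01,0,0,0,0],
    [-0.77,0.12,0,0,0,0],
    [-0.78,0.22,0,0,0,0],
    [-0.76,0.33,0,0,0,0],
  ],
)

```text
time: 33.58
tool_pos: [0.5595, 0.0336, 0.069]
tool_rot: [-3.139, -0.001, 2.727]
contact_force: [-4.3, -3.6, 2.4]
opening: 0.0195
grip_force: 25.0
```

```bash
python3 f.py
```

```text
{'tool_pos': array([0.5595, 0.0336, 0.069 ]), 'contact_force': array([-4.3285, -3.5765,  2.3708]), 'torque': array([-0.5163,  0.6518,  0.0569])} 0.019461048810184435
-30 104 [[-10.0, -13.0, 104.0], [-13.0, -12.0, 108.0], [-14.0, -13.0, 108.0], [-12.0, -17.0, 109.0]]
12 80 [[-12.0, 14.0, 108.0], [-13.0, 17.0, 111.0], [-14.0, 15.0, 114.0], [-13.0, 20.0, 114.0]]
45 1 [[20.0, 48.0, 185.0]]
```

Emit:
move_arm(
  motion=[
    [0.01,0.04,0,0,0,0],
    [0.03,0.08,0,0,0,0],
    [0.05,0.12,0,0,0,0],
    [0.05,0.12,0,0,0,0],
    [0.05,0.12,0,0,0,0],
  ],
)

```text
time: 34.25
tool_pos: [0.5597, 0.0485, 0.0691]
tool_rot: [3.141, -0.001, 2.727]
contact_force: [-4.7, -0.9, 2.8]
opening: 0.0193
grip_force: 25.0
```

```bash
python3 f.py; python3 - <<'E'
from h import *
s=cam("scene")
cv2.imwrite("pics/g.png",np.clip(cv2.resize(s["image"][80:260,100:340],(800,600),interpolation=cv2.INTER_CUBIC)[...,::-1]*1.7,0,255).astype(np.uint8))
E
```

```text
{'tool_pos': array([0.5597, 0.0485, 0.0691]), 'contact_force': array([-4.6956, -0.8965,  2.7659]), 'torque': array([-0.1419,  0.7895, -0.0261])} 0.01931922913401269
-30 109 [[-13.0, -15.0, 105.0], [-13.0, -12.0, 108.0], [-13.0, -13.0, 110.0], [-13.0, -20.0, 110.0]]
12 81 [[-14.0, 14.0, 109.0], [-13.0, 13.0, 110.0], [-14.0, 17.0, 112.0], [-13.0, 16.0, 113.0]]
```

View pics/g.png

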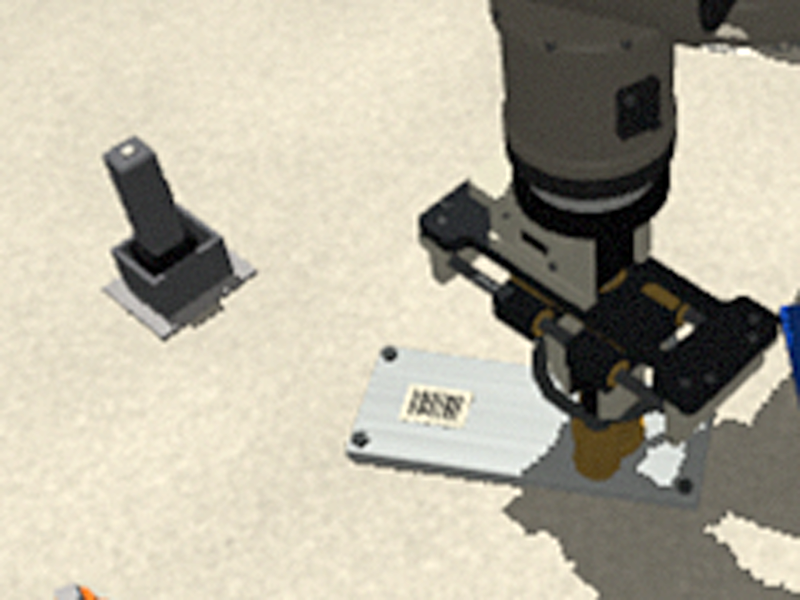

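The image shows the crank still gripped and the scanner standing in its holster. The wheel is about 2.4° too far, so I nudge it back.

Emit:
move_arm(
  motion=[
    [-0.005,-0.012,0,0,0,0],
    [-0.01,-0.023,0,0,0,0],
    [-0.01,-0.023,0,0,0,0],
    [-0.01,-0.023,0,0,0,0],
  ],
)

```text
time: 34.85
tool_pos: [0.56, 0.0458, 0.0691]
tool_rot: [3.141, -0.0, 2.727]
contact_force: [-3.8, 2.8, 1.6]
opening: 0.0193
grip_force: 25.0
```

Emit:
move_arm(
  motion=[
    [0.004,0.01,0,0,0,0],
    [0.004,0.01,0,0,0,0],
    [0.004,0.01,0,0,0,0],
    [0.004,0.01,0,0,0,0],
  ],
)

```text
time: 35.35
tool_pos: [0.56, 0.0459, 0.0691]
tool_rot: [-3.141, 0.0, 2.727]
contact_force: [-5.0, -3.8, 1.2]
opening: 0.0197
grip_force: 25.0
```

```bash
python3 f.py|head -1; sleep 0; python3 f.py|head -1
```

```text
{'tool_pos': array([0.56  , 0.0459, 0.0691]), 'contact_force': array([-4.9624, -3.7604,  1.1801]), 'torque': array([-0.5393,  0.6156,  0.002 ])} 0.01968663139389508
{'tool_pos': array([0.56  , 0.0459, 0.0691]), 'contact_force': array([-3.7003, -2.5235,  1.1686]), 'torque': array([-0.5099,  0.6459, -0.0125])} 0.01935889504868095
```

Emit:
move_arm(
  motion=[
    [0.003,0.007,0,0,0,0],
    [0.003,0.008,0,0,0,0],
    [0.003,0.008,0,0,0,0],
    [0.003,0.008,0,0,0,0],
    [0.003,0.008,0,0,0,0],
    [0.003,0.008,0,0,0,0],
  ],
)

```text
time: 36.2
tool_pos: [0.5599, 0.0467, 0.0691]
tool_rot: [-3.14, 0.0, 2.727]
contact_force: [-4.4, -4.1, 1.8]
opening: 0.0193
grip_force: 25.0
```

```bash
python3 f.py|head -1; python3 -c "
from h import *
o=robot.observe();p=o['tool_pos'];print(np.degrees(np.arctan2(p[1]-.0414,p[0]-.5182)),o['time'],abs(o['qvel']).max())"
```

```text
{'tool_pos': array([0.5599, 0.0467, 0.0691]), 'contact_force': array([-4.3624, -4.0645,  1.7694]), 'torque': array([-0.5523,  0.7331,  0.0062])} 0.019325527556959106
7.207000375156532 36.25 0.0033387516677374236
```

The measured angle is 7.2°, against 7.28° at the stop, so the wheel is two turns open and at rest. I hand in.

```bash
python3 -c "
from cell import robot
print(robot.hand_in())"
```

```text
the job is handed in; nothing more can be done
None
```

I scanned the tag, stood the scanner back in its holster, closed the valve to its stop and opened it two full turns (within about 0.1° by the arm's reading), then handed in at about 36 s still gripping the crank; the hand-in gave no verdict.

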